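# Free the sprung filler cap of a hydraulic power pack and park it

## Robot

A 6-joint arm with a two-finger parallel gripper is mounted at the origin on the work surface. World frame = base frame: x ahead of the robot, y to its left, z up, the work surface at z = 0. Lengths are in mm, angles in rad, forces in N, time in s.
With the tool pointing down it reaches from about 325 to 775 mm from the base axis. Payload 5.5 kg.
Tool frame: the origin (TCP) lies on the centre line of the jaws, within the pads' length; the fingertips stand 19 mm ahead of it and the grasp point (between the pads) is the TCP (arm.tcp_to_tips is the distance from the TCP to the fingertips, in mm); z points along the fingers, y is the line along which they close (so a half turn about z gives the same grasp; the last joint's range is limited). The gripper opens to 88 mm and grips with 3 to 60 N. Pads are 20 mm wide; open, the fingers measure 115 mm over their backs; the gripper's body (75 mm by 178 mm) begins 61 mm behind the grasp point.
Start: joints at [-1.391, 0.091, 1.231, -0, 1.82, -0.057], TCP at [140.754, -583.271, 241.631] pointing down, gripper open.
Joint ranges: [-2.87, 2.87], [-0.86, 2.18], [0.17, 2.46], [-1.51, 4.65], [0.06, 2.69], [-2.65, 2.65]. Speed limits (rad/s): [2.57, 2.57, 3.01, 3.14, 3.14, 3.14].

## Interface

Orientations are given as a unit quaternion [x, y, z, w].
In Python, from plant import arm gives the robot as it stands. Calls block until the motion is done:
- arm.move_pose(position, orientation): joint-space move of the TCP to a pose.
- arm.move_l(position, frame=None, speed=150): straight line of the TCP; frame=None keeps the orientation; speed is the mean speed in mm/s.
- arm.goto_joints(angles): joint-space move.
- arm.release() and arm.close(squeeze=None): open the fingers fully, or close them until they stop; squeeze is the grip in N (None keeps the last).
- arm.hold(seconds).
- arm.solve_ik(position, orientation): joint angles nearest the present ones, or None.
- arm.observe(): the state.
- arm.camera(name): name is "scene" or "top"; returns the picture (400x640x3 uint8, red, green, blue); there is no depth.
- arm.camera_params(name): a dict with "fov_y" (degrees; the focal length in pixels is half the picture's height over the tangent of half this angle, whatever the lens; pixels are square), "cx", "cy" (the principal point, pixels), "distortion" ([k1, k2, p1, p2, k3] as OpenCV has them; the pictures are not rectified), "R" (3x3) and "t" (3): a world point X has camera coordinates R X + t. Camera axes: x right, y down, z forward; pixel columns grow to the right and rows downward; lengths in mm; the calibration is good to about 2 mm. A picture is of the moment at which its call begins. camera_params takes no time and is no camera call.
A pose or a line that the arm cannot do raises arm.PlanningError and nothing moves.
- arm.close_job(): hands the job in; it is judged then, once.
Trained networks look in the newest picture that a camera, given by its name, has taken for a name from the list of things; names that differ only in an ending like _2 or _b are one class to them, and where a whole thing is asked for, a point or a joint stands for the part that bears it (a point fixed in the world has none). Each returns a list of dicts, best first, with "score" (0 to 1); they miss things now and then, are a little off and sometimes report something else, mostly with a low value. They report only what shows in the picture. A call takes as long as a camera call.
- arm.find_in(label, camera): "extent" ([left, top, width, height] in pixels, round what is visible of it).
- arm.spot_point(label, camera): "xy" ([column, row] in pixels: a listed point, or the origin of a listed thing).
The state is a dict: "t": time; "joints": joint angles; "qd": joint speeds; "effort": joint torques, N m; "ee_pos": TCP position; "tool_rot": TCP orientation; "wrist_force": force on the tool from outside, world axes, zero at the start; "ft_torque": the same for the moment, N m; "width": finger opening in mm; "gripper_force": force on a finger pad.
Only numpy, scipy, OpenCV 4.12 (cv2) and the standard library are available. Lean on these libraries where they do the work, as an engineer would, in place of code of your own. Each camera call takes 0.05 s, during which the arm holds its last target. There are 200 camera calls.

## Task

Open the oil filler of the saw's green hydraulic power pack: push the red sprung cap down gently until it clears its catch, twist it anticlockwise until it is free, lift it off, and lower it softly, upright, into the yellow cap holder so that its flange sits on the rim, then let go. Do not force the cap against its catch or stops, and leave everything else on the bench where it is.

Things in the scene. Friction and masses are not known exactly. Their poses are not given: they have to be found in the camera images.
- pack: Green hydraulic power pack, fixed. Origin on the filler neck's vertical axis, at bench level, z up. Tank 100 mm high, from x = -55 to 165 mm and y = -75 to 75 mm; a grey motor lies across it at x = 83 to 153 mm, up to 177 mm high. The cap comes free when its x axis (either way round) lies along the pack's x axis within 9 deg. The catch, stops and bottom are damaged by more than 22 N.
- neck_top (a point): Centre of the mouth of the round aluminium filler neck (52 mm outside diameter), 146 mm above the bench; x along the slot that lets the cap's lugs out (= pack x). The locked cap is turned 70 deg (give or take 5) clockwise, seen from above, from this slot: free it by turning it as much anticlockwise (positive about z). A firm stop stands about 10 deg beyond the free direction.
- cap_center (a point): Centre, half-way up on the axis, of the loose red filler cap (73 mm high, 120 to 200 g); z up, x along its grip and lugs. Round red flange, 60 mm diameter, 6 mm thick: underside 0.5 mm above this point, top 6.5 mm above. Standing on it an upright flat grip 46 mm long (x), 14 mm wide (y), 30 mm high, top 36.5 mm above this point. Locked, the flange's underside is 20 mm above the neck's top.
- cap_foot (a point): Centre of the cap's underside, 36.5 mm below its centre: foot of its brass stem (18 mm diameter, 37 mm from flange to foot), with two lugs at the very foot (38 mm tip to tip along x, 8 mm wide, 5 mm high). A spring pushes it up: 4 N when locked and 0.25 N more per mm pushed down. Once turned free, the spring lifts the cap to 4 mm above its locked height, in the slot.
- cap_flange (a point): Centre of the flange's top, 6.5 mm above the cap's centre. To turn, the cap must be pushed down past hidden catch teeth, 2 to 16 mm, different every time; 2 mm below that is a hard bottom, felt as a sharp rise above the spring's 4 to 8.5 N. When 11 to 14 N are felt it is on the bottom and clear of the teeth: keep it there, or up to 1 mm higher, while turning.
- stand: Yellow cap holder fixed to the bench: base plate 85 by 85 by 8 mm with an open round cup standing on it, 52 mm outside and 44 mm inside diameter. Origin on the cup's axis at bench level, z up.
- stand_rim (a point): Centre of the cup's mouth, level with its rim, 58 mm above the bench; the cup is 44 mm deep. When the cap is parked, its stem is in the cup and its flange's underside lies on the rim: the cap's centre is then 0.5 mm below this point. The lugs have 3 mm of play all round; any yaw will do.
- bearing: Bystander: steel ball bearing ring, 52 mm diameter, 15 mm high, flat on the bench near the yellow holder; origin at its underside.
- bolt: Bystander: dark hexagon bolt standing on its head, 22 mm wide, 45 mm high, near the yellow holder; origin at its underside.
- mug: Bystander: white coffee mug, 80 mm diameter, 95 mm high; origin at its underside.
- oil_bottle: Bystander: blue oil bottle, 68 mm diameter, 190 mm high; origin at its underside.
- old_plug: Bystander: black plastic plug, 44 mm diameter, 34 mm high; origin at its underside.
- can: Bystander: green can, 66 mm diameter, 110 mm high; origin at its underside.

How it is judged:
By the outcome, as a careful person would: the job done as asked, in the order asked, and still so for the second after the job is handed in, with the robot touching nothing.
It also fails if it takes over 64 s, if anything falls off the work surface, if the arm or the gripper's body presses on something with over 40 N, if the wrist force passes 120 N, or if a joint passes its speed limit or range.

## Working session

There is one attempt and no reset: what is moved stays moved. The work goes in short steps, each a Python script; the robot and the scene stay as the last script left them, time stands still between calls to the robot, and variables do not carry over. Pictures are saved under pics/ and viewed, at most 10 in all, crops included, and the job is handed in when it is done.

```bash
ls; mkdir -p pics; cat > h.py <<'E'
import numpy as np, cv2
from plant import arm
def K(n):
    p=arm.camera_params(n); f=200/np.tan(np.radians(p["fov_y"])/2)
    return np.array([[f,0,p["cx"]],[0,f,p["cy"]],[0,0,1.]]),np.array(p["distortion"],float),np.array(p["R"],float),np.array(p["t"],float)
def ray(n,uv):
    k,d,R,t=K(n); q=cv2.undistortPoints(np.array([[uv]],float),k,d)[0,0]
    return -R.T@t, R.T@np.array([q[0],q[1],1])
def onz(n,uv,z):
    c,v=ray(n,uv); return c+v*(z-c[2])/v[2]
def proj(n,X):
    k,d,R,t=K(n); return cv2.projectPoints(np.array(X,float).reshape(-1,1,3),cv2.Rodrigues(R)[0],t,k,d)[0][:,0]
def tri(uv1,uv2):
    A=np.zeros((3,3));b=np.zeros(3)
    for n,u in (("scene",uv1),("top",uv2)):
        c,v=ray(n,u); v/=np.linalg.norm(v); P=np.eye(3)-np.outer(v,v); A+=P;b+=P@c
    return np.linalg.solve(A,b)
def save(n,name):
    im=arm.camera(n); cv2.imwrite("pics/"+name,im[:,:,::-1]); return im
E
python3 - <<'E'
from h import *
for n in("scene","top"):
    save(n,n+"0.png"); c,v=ray(n,(320,200)); print(n,c.round(),(v/np.linalg.norm(v)).round(2),K(n)[0][0,0])
Z={"neck_top":146,"cap_center":165.5,"cap_flange":172,"stand_rim":58,"stand":0,"pack":0,"bearing":0,"bolt":0,"mug":0,"oil_bottle":0,"old_plug":0,"can":0}
for l,z in Z.items():
    for n in("scene","top"):
        for r in arm.spot_point(l,n)[:2]: print(l,n,round(r["score"],2),np.round(r["xy"],1),onz(n,r["xy"],z).round(0))
E
```

```text
pics
scene [1094. -741.  943.] [-0.46  0.61 -0.65] 485.8490281177653
top [ 219.   26. 1474.] [ 0.21 -0.01 -0.98] 403.9459167286362
neck_top scene 0.79 [338.3 172.7] [491. 134. 146.]
neck_top scene 0.49 [273.2 221. ] [ 486. -123.  146.]
neck_top top 0.72 [283.1 211.2] [477. 136. 146.]
cap_center scene 0.67 [342.3 164.4] [491. 149. 166.]
cap_center scene 0.52 [195.1 370.4] [ 658. -516.  166.]
cap_center top 0.76 [278.8 207.3] [487. 148. 166.]
cap_flange scene 0.77 [343.1 162.2] [492. 151. 172.]
cap_flange scene 0.73 [195.4 370.3] [ 662. -518.  172.]
cap_flange top 0.5 [280.  205.4] [492. 144. 172.]
cap_flange top 0.16 [375.  191.7] [ 523. -173.  172.]
stand_rim scene 0.95 [277.4 274.1] [ 553. -187.   58.]
stand_rim top 0.67 [373.8 189.9] [ 556. -186.   58.]
stand scene 0.62 [273.2 291.5] [ 547. -199.    0.]
stand top 0.89 [373.7 195.2] [ 549. -193.    0.]
pack scene 0.66 [336. 213.] [492. 133.  -0.]
pack scene 0.5 [339.8 172.1] [382. 300.   0.]
pack top 0.58 [283.7 213.6] [497. 146.   0.]
bearing scene 0.57 [312.7 310.6] [ 659. -183.    0.]
bearing scene 0.25 [339.2 165.4] [358. 328.   0.]
bearing top 0.49 [367.9 164.6] [ 670. -180.    0.]
bolt scene 0.51 [250.  276.5] [ 469. -201.    0.]
bolt top 0.48 [375.6 218.8] [ 460. -193.    0.]
bolt top 0.2 [445.8 189.3] [ 559. -470.    0.]
mug scene 0.76 [406.4 165.9] [531. 470.   0.]
mug top 0.77 [198.1 209.9] [527. 468.   0.]
oil_bottle scene 0.56 [195.6 369.8] [ 565. -467.    0.]
oil_bottle scene 0.55 [341.5 174.5] [394. 293.   0.]
oil_bottle top 0.92 [446.2 185.1] [ 575. -474.    0.]
old_plug scene 0.75 [269.9 216.2] [353.  -1.   0.]
old_plug top 0.65 [367.2 164.6] [ 670. -178.    0.]
old_plug top 0.44 [325.1 244.2] [375.  -1.   0.]
can scene 0.63 [367.6 166.1] [432. 385.   0.]
can scene 0.19 [338.6 213. ] [497. 137.  -0.]
can top 0.97 [220.3 237.3] [420. 384.   0.]
```

View pics/scene0.png

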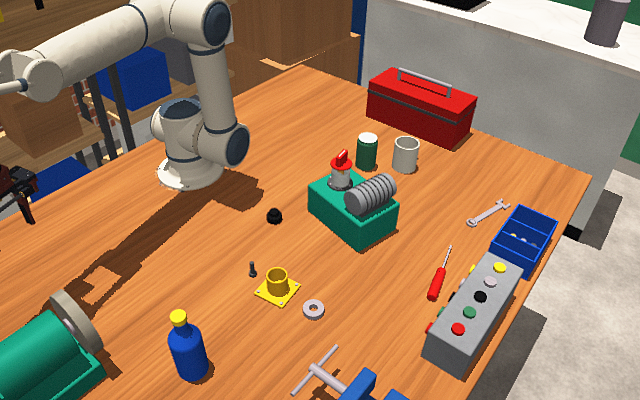

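View pics/top0.png

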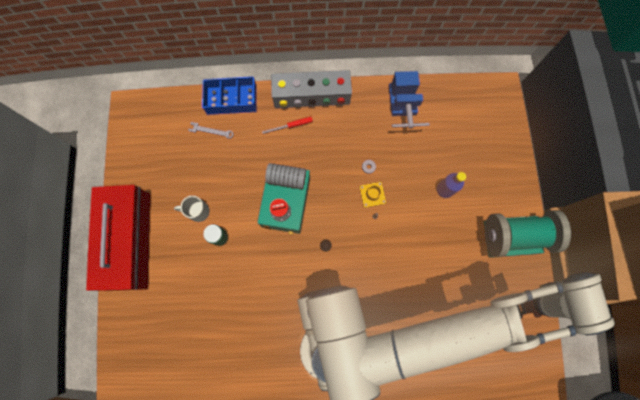

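The pictures show the red cap on the green pack (scene 342,162; top 280,207), the yellow holder (scene 277,275; top 373,192) with the bearing and bolt beside it. Next I'll refine the poses by fitting silhouettes.

```bash
cat > fit.py <<'E'
from h import *
from scipy.optimize import minimize
def circ(r,z,n=40):
    a=np.linspace(0,2*np.pi,n,endpoint=False); return np.c_[r*np.cos(a),r*np.sin(a),0*a+z]
def box(x0,x1,y0,y1,z0,z1): return np.array([[x,y,z] for x in(x0,x1) for y in(y0,y1) for z in(z0,z1)],float)
CAP=[np.r_[circ(30,.5),circ(30,6.5)],box(-23,23,-7,7,6.5,36.5)]
PACK=[box(-55,165,-75,75,0,100)]
STAND=[box(-42.5,42.5,-42.5,42.5,0,8),np.r_[circ(26,8),circ(26,58)]]
S=4
def sil(n,parts,x,y,z,yaw,off,w,h):
    c,s=np.cos(yaw),np.sin(yaw); R=np.array([[c,-s,0],[s,c,0],[0,0,1]]); m=np.zeros((h*S,w*S),np.uint8)
    for p in parts:
        q=(proj(n,p@R.T+[x,y,z])-off+.5)*S
        cv2.fillConvexPoly(m,cv2.convexHull((q*16).round().astype(np.int32)),255,shift=4)
    return cv2.resize(m,(w,h),interpolation=cv2.INTER_AREA)/255.
def mask(im,col):
    H=cv2.cvtColor(im,cv2.COLOR_RGB2HSV).astype(int); h,s,v=H[...,0],H[...,1],H[...,2]
    return {"red":((h<6)|(h>172))&(s>150)&(v>70),"green":(h>65)&(h<95)&(s>110)&(v>25),"yellow":(h>20)&(h<34)&(s>150)&(v>50)}[col]
def fit(ims,parts,col,p0,z,yaws,pad=45,hull=False):
    T=[]
    for n,im in ims.items():
        u=proj(n,np.vstack(parts)+[p0[0],p0[1],z]); lo=(u.min(0)-pad*.3).astype(int); w,h=(np.ptp(u,0)+pad*.6).astype(int)
        m=mask(im,col)[lo[1]:lo[1]+h,lo[0]:lo[0]+w].astype(np.uint8)
        k,l,st,_=cv2.connectedComponentsWithStats(m); m=(l==1+np.argmax(st[1:,4])).astype(np.uint8)
        cs,_=cv2.findContours(m,cv2.RETR_EXTERNAL,cv2.CHAIN_APPROX_NONE); c=max(cs,key=len)
        m=np.zeros_like(m); cv2.drawContours(m,[cv2.convexHull(c) if hull else c],-1,1,-1); T.append((n,m.astype(float),lo,m.shape[1],m.shape[0]))
    f=lambda p:sum(np.abs(sil(n,parts,p[0],p[1],z,p[2],lo,w,h)-m).sum()/m.sum() for n,m,lo,w,h in T)
    return sorted([(r.fun,*r.x[:2].round(1),np.degrees(r.x[2]).round(1)) for r in (minimize(f,[*p0,y],method="Nelder-Mead",options=dict(initial_simplex=np.array([[*p0,y],[p0[0]+6,p0[1],y],[p0[0],p0[1]+6,y],[*p0,y+.2]]))) for y in yaws)])
E
python3 - <<'E'
from fit import *
ims={n:arm.camera(n) for n in("scene","top")}
for sub in (ims,{"scene":ims["scene"]},{"top":ims["top"]}):
    print(list(sub))
    print("cap",fit(sub,CAP,"red",(490,148),165.5,np.radians(range(0,180,30)))[:3])
    print("stand",fit(sub,STAND,"yellow",(550,-190),0,np.radians(range(-40,50,20)))[:2])
    print("pack",fit(sub,PACK,"green",(490,145),0,np.radians([-40,-20,-5,10,30]),hull=True)[:2])
v=np.hstack([cv2.resize(ims[n][b-25:b+25,a-25:a+25],(400,400),interpolation=cv2.INTER_CUBIC) for n,a,b in(("scene",342,165),("top",280,208))])
cv2.imwrite("pics/cap.png",v[...,::-1])
E
```

```text
['scene', 'top']
cap [(np.float64(0.21974510672678466), np.float64(486.3), np.float64(149.5), np.float64(101.4)), (np.float64(0.22062494027296342), np.float64(486.3), np.float64(149.5), np.float64(101.3)), (np.float64(0.224203567115814), np.float64(486.5), np.float64(149.7), np.float64(104.5))]Traceback (most recent call last):
  File "<stdin>", line 6, in <module>
  File "fit.py", line 28, in fit
    return sorted([(r.fun,*r.x[:2].round(1),np.degrees(r.x[2]).round(1)) for r in (minimize(f,[*p0,y],method="Nelder-Mead",options=dict(initial_simplex=np.array([[*p0,y],[p0[0]+6,p0[1],y],[p0[0],p0[1]+6,y],[*p0,y+.2]]))) for y in yaws)])
                                                                                  ^^^^^^^^^^^^^^^^^^^^^^^^^^^^^^^^^^^^^^^^^^^^^^^^^^^^^^^^^^^^^^^^^^^^^^^^^^^^^^^^^^^^^^^^^^^^^^^^^^^^^^^^^^^^^^^^^^^^^^^^^^^^^^^^^^^^^^^^^^^^^^^^^^^^^^^^^
  File "fit.py", line 28, in <genexpr>
    return sorted([(r.fun,*r.x[:2].round(1),np.degrees(r.x[2]).round(1)) for r in (minimize(f,[*p0,y],method="Nelder-Mead",options=dict(initial_simplex=np.array([[*p0,y],[p0[0]+6,p0[1],y
[... 613 characters left out ...]
~~~^^^^^^^^^^^^^^^^^^^^^^^^^^^^^^^^^^^^^^^^^^^^^^^^^^^^^^^^^^^^^^^^^^^^^^^^^^^^^^^^^^
  File "fit.py", line 27, in <genexpr>
    f=lambda p:sum(np.abs(sil(n,parts,p[0],p[1],z,p[2],lo,w,h)-m).sum()/m.sum() for n,m,lo,w,h in T)
                          ~~~^^^^^^^^^^^^^^^^^^^^^^^^^^^^^^^^^
  File "fit.py", line 13, in sil
    q=(proj(n,p@R.T+[x,y,z])-off+.5)*S
       ~~~~^^^^^^^^^^^^^^^^^
  File "h.py", line 12, in proj
    k,d,R,t=K(n); return cv2.projectPoints(np.array(X,float).reshape(-1,1,3),cv2.Rodrigues(R)[0],t,k,d)[0][:,0]
            ~^^^
  File "h.py", line 4, in K
    p=arm.camera_params(n); f=200/np.tan(np.radians(p["fov_y"])/2)
ValueError: time passes only in moves, steps and waits
```

```bash
sed -i 's/^def K(n):/import functools\n@functools.lru_cache\ndef K(n):/' h.py
python3 - <<'E'
from fit import *
ims={n:arm.camera(n) for n in("scene","top")}
v=np.hstack([cv2.resize(ims[n][b-25:b+25,a-25:a+25],(400,400),interpolation=cv2.INTER_CUBIC) for n,a,b in(("scene",342,165),("top",280,208))])
cv2.imwrite("pics/cap.png",v[...,::-1])
for sub in (ims,{"scene":ims["scene"]},{"top":ims["top"]}):
    print(list(sub))
    for nm,a in (("cap",(CAP,"red",(490,148),165.5,np.radians(range(0,180,30)))),("stand",(STAND,"yellow",(550,-190),0,np.radians(range(-40,50,20)))),("pack",(PACK,"green",(490,145),0,np.radians([-40,-20,-5,10,30]),45,True))):
        print(nm,[np.round(np.array(q,float),2).tolist() for q in fit(sub,*a)[:3]])
E
```

```text
['scene', 'top']
cap [[0.22, 486.9, 148.8, 101.6], [0.22, 486.8, 149.2, 102.1], [0.22, 486.8, 149.4, 104.6]]
stand [[1.79, 551.1, -186.6, 6.4], [1.79, 551.0, -186.8, 7.3], [1.79, 550.7, -187.4, 7.5]]
pack [[0.49, 485.1, 148.8, -11.8], [0.49, 486.0, 149.7, -12.9], [0.49, 485.2, 151.0, -12.4]]
['scene']
cap [[0.13, 486.4, 149.8, 102.5], [0.13, 486.6, 149.9, 103.9], [0.13, 486.5, 149.6, 102.5]]
stand [[1.5, 550.1, -186.5, 6.4], [1.5, 548.9, -186.5, 7.4], [1.5, 549.5, -187.7, 6.0]]
pack [[0.15, 485.3, 150.8, -13.4], [0.15, 486.3, 149.7, -13.7], [0.15, 486.1, 150.0, -14.2]]
['top']
cap [[0.09, 486.9, 149.5, 117.6], [0.09, 486.8, 149.0, 95.3], [0.09, 486.8, 149.3, 62.8]]
stand [[0.27, 553.6, -186.5, 10.3], [0.27, 554.3, -187.2, 9.7], [0.27, 553.8, -187.1, 8.7]]
pack [[0.34, 494.7, 146.6, -9.5], [0.34, 496.3, 146.7, -9.8], [0.34, 496.1, 146.4, -10.0]]
```

View pics/cap.png

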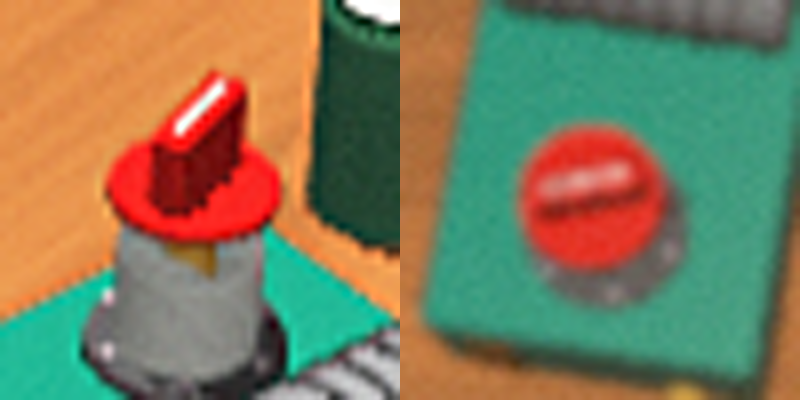

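The crop shows the grip's ridge running left-right (top view about 11° up to the right). The cap is locked, about 70° from the tank's axis.

```bash
cat >> h.py <<'E'
from scipy.spatial.transform import Rotation as Ro
def quat(phi):
    p=np.radians(phi); c,s=np.cos(p),np.sin(p)
    return Ro.from_matrix(np.array([[c,s,0],[s,-c,0],[0,0,-1.]])).as_quat()
E
python3 - <<'E'
from fit import *
P=[onz("top",u,100)[:2] for u in((265,186.75),(258.1,223.6),(299.4,230.25))]
d1,d2=P[0]-P[1],P[1]-P[2]; print("pack yaw",np.degrees(np.arctan2(d1[1],d1[0])),np.degrees(np.arctan2(d2[1],d2[0]))-90)
for phi in(102,-78):
  for p in((phi,),(phi+75,)):
    print(p,np.round(arm.solve_ik([486.7,149.4,194],quat(p[0])),2))
    print("  stand",np.round(arm.solve_ik([553,-187,90],quat(p[0])),2))
ims={n:arm.camera(n) for n in("scene","top")}
for n,a,b in(("scene",277,285),("top",374,193)):
    c=ims[n][b-25:b+25,a-25:a+25]; H=cv2.cvtColor(c,cv2.COLOR_RGB2HSV); print(n,H[25,2],H[25,15])
    m=mask(ims[n],"yellow"); print(m.sum(), m[b-30:b+30,a-30:a+30].sum())
v=np.hstack([cv2.resize(ims[n][b-25:b+25,a-25:a+25],(400,400),interpolation=cv2.INTER_CUBIC) for n,a,b in(("scene",277,285),("top",374,193))])
cv2.imwrite("pics/stand.png",v[...,::-1])
E
```

```text
pack yaw -11.68013668732679 -12.053122126326016
(102,) [ 0.23 -0.16  1.56 -0.    1.74  0.02]
  stand [-0.38  0.07  1.52 -0.    1.55 -0.59]
(177,) [ 0.23 -0.16  1.56 -0.    1.74 -1.29]
  stand [-0.38  0.07  1.52 -0.    1.55 -1.9 ]Traceback (most recent call last):
  File "<stdin>", line 6, in <module>
    return _wrapfunc(a, 'round', decimals=decimals, out=out)
    return _wrapit(obj, method, *args, **kwds)
    result = getattr(arr, method)(*args, **kwds)
TypeError: unsupported operand type(s) for *: 'NoneType' and 'float'
```

```bash
python3 - <<'E'
from h import *
def st(m):
    o=arm.observe(); print(m,round(o["t"],2),np.round(o["ee_pos"],1),"F",np.round(o["wrist_force"],1),"T",np.round(o["ft_torque"],2),"w",round(o["width"],1),round(o["gripper_force"],1))
q=quat(102)
arm.move_pose([486.7,149.4,270],q); st("pre")
save("scene","pre.png")
arm.move_l([486.7,149.4,195],speed=80); st("down")
arm.close(10); st("closed10")
E
```

```text
pre 4.35 [486.9 148.7 269.9] F [0.1 0.1 0.2] T [-0.03 -0.16  0.02] w 87.8 0.0
down 5.49 [487.  149.5 195.8] F [ 0.3 -0.3 -0.2] T [-0.02 -0.12 -0.01] w 88.2 0.0
closed10 6.62 [486.6 149.4 195. ] F [-0.8 -0.9  0.1] T [-0.08  0.14  0.02] w 14.3 10.0
```

View pics/pre.png

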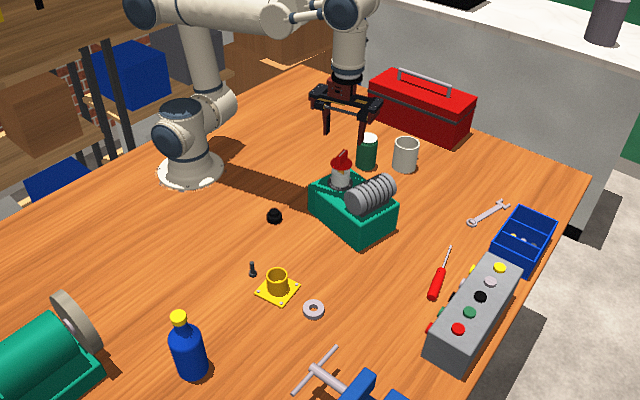

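The picture shows the open gripper straddling the line above the cap. After the descent it is gripped at 14.3 mm, with almost no side force. Next is pushing down by force.

```bash
python3 - <<'E'
from h import *
arm.close(40)
z=195.;log=[]
f=lambda:np.mean([arm.observe()["wrist_force"][2] for _ in range(1)])
while z>174:
    z-=1.0 if (not log or log[-1][2]<6) else .5
    arm.move_l([486.7,149.4,z],speed=15)
    o=arm.observe(); log.append((z,round(o["ee_pos"][2],1),round(o["wrist_force"][2],1)))
    if log[-1][2]>=10.5: break
print(log); arm.hold(.1); o=arm.observe(); print(o["t"],np.round(o["wrist_force"],1),np.round(o["ee_pos"],1),np.round(o["ft_torque"],2),o["width"])
E
```

```text
[(194.0, np.float64(194.2), np.float64(2.1)), (193.0, np.float64(193.1), np.float64(2.8)), (192.0, np.float64(192.0), np.float64(3.1)), (191.0, np.float64(191.0), np.float64(2.5)), (190.0, np.float64(190.0), np.float64(2.1)), (189.0, np.float64(189.0), np.float64(3.6)), (188.0, np.float64(188.0), np.float64(5.1)), (187.0, np.float64(187.0), np.float64(4.7)), (186.0, np.float64(186.0), np.float64(4.4)), (185.0, np.float64(185.0), np.float64(5.2)), (184.0, np.float64(184.0), np.float64(5.5)), (183.0, np.float64(183.1), np.float64(4.0)), (182.0, np.float64(182.2), np.float64(5.4)), (181.0, np.float64(182.1), np.float64(8.7)), (180.5, np.float64(182.1), np.float64(10.8))]
10.6833 [-5.6 -0.2 10.9] [486.7 149.4 182.1] [-0.33  1.11  0.01] 13.738472505204042
```

```bash
python3 - <<'E'
from h import *
z=180.2
arm.move_l([486.7,149.4,z],speed=15)
def st(m):
    o=arm.observe(); print(m,round(o["t"],2),np.round(o["ee_pos"],1),"F",np.round(o["wrist_force"],1),"T",np.round(o["ft_torque"],2),"w",round(o["width"],1),"q6",round(o["joints"][5],3)); return o
o=st("bottom")
for phi in (106,110,*range(116,167,6),168):
    arm.move_pose([486.7,149.4,z],quat(phi)); o=st(phi); F=np.array(o["wrist_force"])
    if abs(o["ft_torque"][2])>1.0 or F[2]>16: print("STOP");break
    if F[2]<10.5: z-=.3
    if F[2]>14: z+=.4
E
```

```text
bottom 10.93 [486.7 149.4 182.1] F [-5.2 -0.9 11.8] T [-0.28  1.24 -0.  ] w 13.8 q6 0.022
106 11.18 [487.2 149.5 182.1] F [-3.9 -1.  10.2] T [-0.19  0.85  0.  ] w 13.9 q6 -0.049
110 11.43 [487.4 149.6 182.1] F [-3.3 -0.7 12.1] T [-0.18  0.66  0.06] w 13.5 q6 -0.118
116 11.68 [487.7 149.7 182.1] F [-2.5 -0.2 10.4] T [-0.07  0.48 -0.01] w 13.8 q6 -0.223
122 11.93 [487.9 149.7 182.1] F [-1.8  0.1 11.4] T [-0.06  0.32  0.1 ] w 13.8 q6 -0.328
128 12.18 [488.  149.7 182.1] F [-0.7  0.4 11.4] T [0.05 0.26 0.1 ] w 13.9 q6 -0.433
134 12.43 [488.  149.7 182.1] F [-1.5 -0.2 11.7] T [0.02 0.13 0.04] w 13.2 q6 -0.538
140 12.68 [488.1 149.6 182.1] F [-0.9 -1.  12.2] T [-0.02  0.14  0.06] w 13.8 q6 -0.642
146 12.93 [488.1 149.6 182.1] F [-1.  -0.9 11.6] T [-0.11  0.18  0.06] w 13.7 q6 -0.747
152 13.18 [488.2 149.5 182.1] F [-1.1 -0.6 12.9] T [-0.13  0.13  0.02] w 13.7 q6 -0.852
158 13.43 [488.2 149.4 182.1] F [-0.3 -0.9 11.8] T [-0.22  0.12  0.05] w 14.2 q6 -0.956
164 13.68 [488.1 149.3 182.1] F [-1.6 -1.3 12.5] T [-0.29  0.13  0.04] w 13.5 q6 -1.061
168 13.93 [488.2 149.3 182.1] F [-0.9 -1.9 11.4] T [-0.25  0.23 -0.05] w 14.0 q6 -1.131
```

```bash
python3 - <<'E'
from h import *
def st(m):
    o=arm.observe(); print(m,round(o["t"],2),np.round(o["ee_pos"],1),"F",np.round(o["wrist_force"],1),"T",np.round(o["ft_torque"],2),"w",round(o["width"],1)); return o
p=arm.observe()["ee_pos"]
ok=True
for z in (184,188,192,195,197,199,201,204,208,212,216):
    arm.move_l([488.0,149.4,z],speed=30); o=st(z)
    if o["wrist_force"][2]<-5: print("STOP");ok=False;break
if ok:
    arm.move_l([488.0,149.4,290],speed=120); st("up")
    save("scene","up.png"); save("top","upt.png")
E
python3 -c "
import cv2,numpy as np
a=cv2.imread('pics/up.png')[60:260,240:440];b=cv2.imread('pics/upt.png')[120:320,180:380]
cv2.imwrite('pics/up2.png',cv2.resize(np.hstack([a,b]),(800,400)))"
```

```text
184 14.23 [488.4 149.3 184.7] F [-2.7 -0.6  7.7] T [-0.2   0.26 -0.02] w 13.9
188 14.52 [488.3 149.3 188.3] F [-0.1 -2.6  5.1] T [-0.28 -0.05 -0.01] w 13.5
192 14.8 [488.2 149.3 192.2] F [ 0.5 -1.2  4. ] T [-0.2 -0.2  0. ] w 13.3
195 15.05 [488.  149.3 195.1] F [ 0.2 -1.2  2.3] T [-0.34 -0.27  0.  ] w 14.0
197 15.3 [488.  149.4 197. ] F [-0.7 -1.   2.4] T [-0.34 -0.29  0.03] w 13.8
199 15.55 [487.8 149.5 198.9] F [ 0.2 -0.8  1.4] T [-0.23 -0.08  0.01] w 13.9
201 15.8 [487.7 149.6 200.6] F [ 0.2 -0.8 -1. ] T [-0.   -0.04  0.01] w 13.9
204 16.05 [487.9 149.5 204.1] F [ 0.2 -0.3 -1.3] T [-0.03 -0.01  0.02] w 14.1
208 16.33 [488.1 149.4 208.4] F [ 0.3 -0.9 -1.3] T [-0.09 -0.07  0.  ] w 13.7
212 16.62 [488.2 149.5 212.4] F [ 0.8 -0.8 -1.8] T [ 0.11 -0.18 -0.05] w 13.5
216 16.9 [488.1 149.4 216.4] F [ 0.3 -0.1 -0.7] T [ 0.07 -0.21  0.02] w 13.8
up 17.67 [487.9 149.3 289.2] F [ 0.9 -0.  -1.9] T [ 0.04 -0.18 -0.02] w 14.1
```

View pics/up2.png

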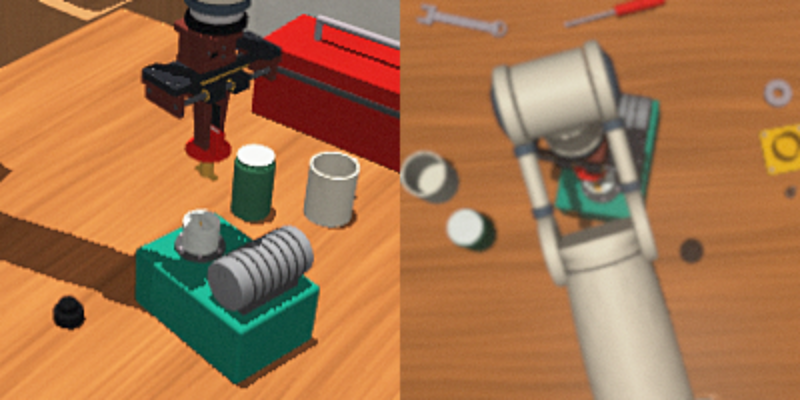

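The cap is free and held upright with the stem showing (about 207,160 in the left crop), and the neck is open. Next I'll carry it over the holder.

```bash
python3 - <<'E'
from fit import *
arm.move_pose([553,-187,180],quat(168))
arm.move_l([553,-187,150],speed=80)
o=arm.observe(); print(o["t"],np.round(o["ee_pos"],1),np.round(o["wrist_force"],1),o["width"])
ims={n:arm.camera(n) for n in("scene","top")}
for l,z in(("cap_flange",127),("cap_foot",84),("stand_rim",58)):
    for n in ims:
        for r in arm.spot_point(l,n)[:1]: print(l,n,round(r["score"],2),np.round(r["xy"],1),onz(n,r["xy"],z).round(1))
im=ims["scene"]
a,b=int(proj("scene",[553,-187,80])[0][0]),int(proj("scene",[553,-187,80])[0][1])
c=cv2.resize(im[b-40:b+40,a-40:a+40],(600,600),interpolation=cv2.INTER_CUBIC)
def draw(X,col):
    q=((proj("scene",X)-[a-40,b-40]+.5)*7.5*16).astype(np.int32); cv2.polylines(c,[q],True,col,1,cv2.LINE_AA,4)
for z in(120.5+.5,120.5+6.5): draw(circ(30,z)+[553,-187,0],(0,0,255))
draw(circ(9,84)+[553,-187,0],(0,255,255))
draw(circ(26,58)+[553,-187,0],(0,0,255)); draw(circ(22,58)+[553,-187,0],(0,0,255))
cv2.imwrite("pics/over.png",c[...,::-1])
H=cv2.cvtColor(im,cv2.COLOR_RGB2HSV); print(H[300,255:300:6].tolist())
E
```

```text
19.6417 [ 552.7 -186.7  149.3] [-0.3  0.2 -1.3] 13.6800382281204
cap_flange scene 0.84 [279.  257.7] [ 564.8 -191.3  127. ]
cap_flange top 0.42 [377.2 183. ] [ 563.5 -189.6  127. ]
cap_foot scene 0.72 [279.3 267.1] [ 557.6 -184.3   84. ]
stand_rim scene 0.94 [273.4 275.5] [ 548.5 -196.5   58. ]
stand_rim top 0.61 [376.7 190.9] [ 551.8 -196.4   58. ]
[[12, 183, 176], [10, 170, 108], [20, 231, 180], [20, 219, 157], [21, 230, 160], [20, 233, 150], [10, 170, 99], [11, 176, 100]]
```

View pics/over.png

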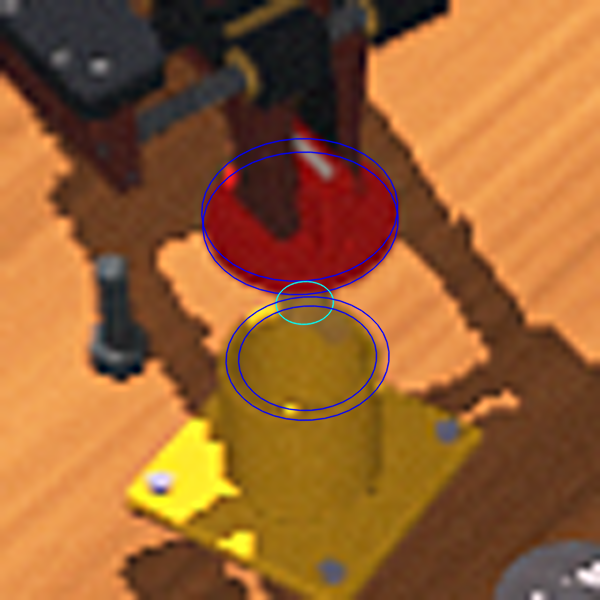

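The overlay matches the held cap; the cup (edges 220–382) is about 6 crop px left of the drawn rim, about 2 mm. I'll refit the holder in the first, unobstructed pictures with a mask that fits its hue.

```bash
python3 - <<'E'
import fit; from fit import *
def mk(im,col):
    H=cv2.cvtColor(im,cv2.COLOR_RGB2HSV).astype(int); return (H[...,0]>=18)&(H[...,0]<34)&(H[...,1]>195)
fit.mask=mk
ims={n:cv2.imread(f"pics/{n}0.png")[...,::-1].copy() for n in("scene","top")}
for n in ims: print(n,[np.round(np.array(q,float),2).tolist() for q in fit.fit({n:ims[n]},STAND,"yellow",(551,-188),0,np.radians([-10,10,30]),30)[:2]])
x=fit.fit({"scene":ims["scene"]},STAND,"yellow",(551,-188),0,np.radians([10]),30)[0]
a,b=278,282; c=cv2.resize(ims["scene"][b-35:b+35,a-35:a+35],(595,595),interpolation=cv2.INTER_CUBIC)
for r,z in((26,58),(22,58),(26,8)):
    q=((proj("scene",circ(r,z)+[x[1],x[2],0])-[a-35,b-35]+.5)*8.5*16).astype(np.int32); cv2.polylines(c,[q],True,(0,0,255),1,cv2.LINE_AA,4)
cv2.imwrite("pics/rim.png",c[...,::-1])
E
```

```text
Traceback (most recent call last):
AttributeError: 'function' object has no attribute 'fit'
```

```bash
python3 - <<'E'
import fit as M; from fit import *
def mk(im,col):
    H=cv2.cvtColor(im,cv2.COLOR_RGB2HSV).astype(int); return (H[...,0]>=18)&(H[...,0]<34)&(H[...,1]>195)
M.mask=mk
ims={n:cv2.imread(f"pics/{n}0.png")[...,::-1].copy() for n in("scene","top")}
for n in ims: print(n,[np.round(np.array(q,float),2).tolist() for q in M.fit({n:ims[n]},STAND,"yellow",(551,-188),0,np.radians([-10,10,30]),30)[:2]])
x=M.fit({"scene":ims["scene"]},STAND,"yellow",(551,-188),0,np.radians([10]),30)[0]
a,b=278,282; c=cv2.resize(ims["scene"][b-35:b+35,a-35:a+35],(595,595),interpolation=cv2.INTER_CUBIC)
for r,z in((26,58),(22,58),(26,8)):
    q=((proj("scene",circ(r,z)+[x[1],x[2],0])-[a-35,b-35]+.5)*8.5*16).astype(np.int32); cv2.polylines(c,[q],True,(0,0,255),1,cv2.LINE_AA,4)
cv2.imwrite("pics/rim.png",c[...,::-1])
E
```

```text
scene [[0.07, 550.8, -188.9, 7.1], [0.07, 550.7, -188.8, 7.7]]
top [[0.22, 552.9, -187.3, 8.4], [0.22, 553.0, -186.9, 7.6]]
```

View pics/rim.png

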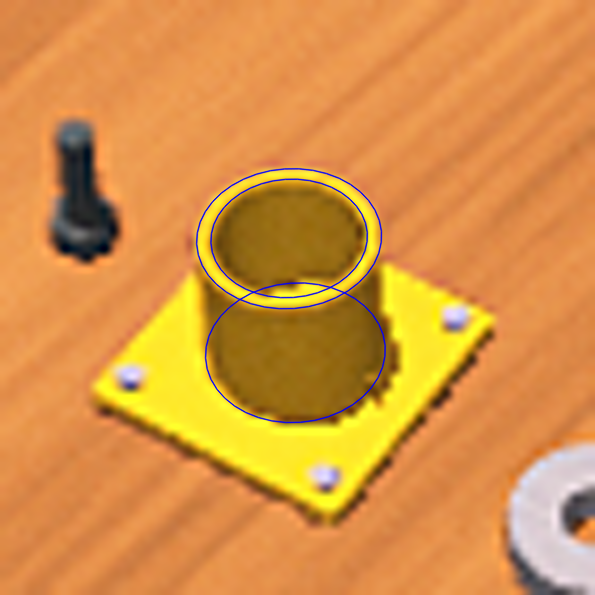

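The fitted rim sits right on the cup. I'll use (551.8, -188.5) and lower the cap while watching the force.

```bash
python3 - <<'E'
from h import *
X,Y=551.8,-188.5
arm.move_l([X,Y,130],speed=60); arm.hold(.2)
o=arm.observe(); F0=np.array(o["wrist_force"]); print(o["t"],F0.round(1))
z=130.
while z>84:
    z-=3 if z>92 else .5
    arm.move_l([X,Y,z],speed=25); o=arm.observe(); F=np.array(o["wrist_force"])-F0
    print(z,np.round(o["ee_pos"],1),F.round(1),np.round(o["ft_torque"],2))
    if F[2]>2.5 or np.hypot(*F[:2])>5: break
print(o["t"])
E
```

```text
20.725 [ 1.4 -0.6 -1. ]
127.0 [ 551.7 -188.5  126.8] [-1.4  1.2 -0.6] [ 0.   -0.14  0.04]
124.0 [ 551.7 -188.4  123.6] [-1.6  0.  -0.4] [ 0.04 -0.13 -0.01]
121.0 [ 551.7 -188.5  120.7] [-1.   0.7 -0.7] [ 0.04 -0.12  0.03]
118.0 [ 551.7 -188.5  117.7] [-1.4  0.8 -0.4] [ 0.05 -0.16  0.01]
115.0 [ 551.7 -188.5  114.7] [-1.7 -0.4 -0.2] [ 0.05 -0.1  -0.01]
112.0 [ 551.7 -188.4  111.7] [-2.   0.7  0.1] [ 0.02 -0.17 -0.02]
109.0 [ 551.7 -188.5  108.7] [-0.3  0.2 -0.3] [ 0.01 -0.21 -0.04]
106.0 [ 551.7 -188.5  105.7] [-0.9  1.1 -0.2] [ 0.06 -0.12  0.03]
103.0 [ 551.7 -188.4  102.7] [-1.6  0.7  0.1] [ 0.01 -0.13  0.01]
100.0 [ 551.7 -188.4   99.7] [-2.2 -0.1 -0.2] [ 0.04 -0.21 -0.  ]
97.0 [ 551.7 -188.4   96.7] [-1.2  0.6 -1.4] [ 0.03 -0.16 -0.01]
94.0 [ 551.6 -188.4   93.7] [-1.7  0.5 -0.4] [ 0.02 -0.14  0.04]
91.0 [ 551.7 -188.5   90.7] [-1.8  0.9 -0.1] [ 0.03 -0.1   0.03]
90.5 [ 551.8 -188.5   90.5] [-0.8  1.1  0.4] [-0.02 -0.17  0.01]
90.0 [ 551.8 -188.5   90. ] [-1.4  1.1 -0.2] [ 0.05 -0.18 -0.05]
89.5 [ 551.8 -188.5   89.5] [-1.   0.6 -0.1] [ 0.02 -0.13  0.  ]
89.0 [ 551.8 -188.5   88.9] [-1.7 -0.1 -0.3] [ 0.04 -0.15  0.04]
88.5 [ 551.8 -188.5   88.4] [-1.3  0.7 -0.1] [-0.   -0.12  0.03]
88.0 [ 551.8 -188.5   87.9] [-1.8  0.8  0.7] [ 0.03 -0.15 -0.02]
87.5 [ 551.8 -188.5   87.4] [-1.6  0.5 -0.1] [-0.01 -0.17  0.02]
87.0 [ 551.8 -188.5   87.1] [-1.6  0.4  0.3] [ 0.03 -0.2  -0.02]
86.5 [ 551.9 -188.5   87. ] [-2.8  0.4  3.5] [0.2  0.09 0.03]
26.4417
```

Contact came at TCP z 87.0, the expected seating height. Now I'll release and retreat.

```bash
python3 - <<'E'
from h import *
arm.release(); arm.hold(.2)
o=arm.observe(); print(o["t"],np.round(o["wrist_force"],1),o["width"])
arm.move_l([551.8,-188.5,190],speed=80)
arm.move_pose([420,-300,300],quat(120)); arm.hold(.3)
save("scene","end.png"); print(arm.observe()["t"])
E
python3 -c "
import cv2
a=cv2.imread('pics/end.png')[120:340,170:450]
cv2.imwrite('pics/end2.png',cv2.resize(a,(760,597),interpolation=cv2.INTER_CUBIC))"
```

```text
27.85 [-0.2 -0.6  0.2] 88.02477233566606
30.475
```

View pics/end2.png

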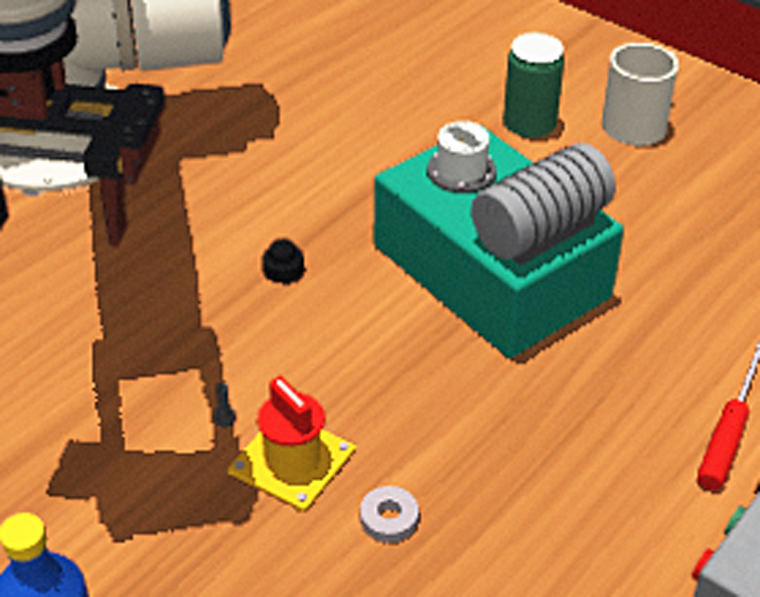

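The cap stands upright on the yellow cup (about 291,415), the neck is open, and the bystanders are undisturbed.

```bash
python3 -c "
from plant import arm
print(arm.close_job())"
```

```text
the job is handed in; nothing more can be done
None
```

The cap is off the filler and sits upright in the yellow holder with its flange on the rim; nothing else on the bench appears to have moved, and I handed the job in after about 31 s on the robot's clock.

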